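# Refill the analyser's reaction-cup loader

### The job

Take the steel cup from its leaning cradle and pour all eight reaction cups out of it into the loader's open hopper, spilling none. Then put the empty cup back in the cradle, leaning in its seat as it was, and let go; leave the reagent bottle and the loose cap where they are.

Things in the scene. Friction and masses are not known exactly. Their poses are not given: they have to be found in the camera images.
- cup: open stainless steel cup, straight cylinder 60 mm outside diameter, 120 mm tall, wall 3 mm, floor 4 mm, about 160 g; origin at the centre of its underside, z along its axis towards the mouth. At the start it leans in the cradle with the eight reaction cups inside (they fill about half of it)
- cup_rim (a point): centre of the cup's mouth, on its axis 120 mm from the underside
- cradle: fixed cup cradle: grey plastic foot 150 mm (x) by 90 mm (y) and 12 mm thick, its middle 15 mm to +x of the origin, with a tilted seat and a steel wire back of two bars 34 mm apart (42 mm wide overall) behind the cup; the cup in it leans 30 degrees from vertical, mouth towards the cradle's +x; its front (-x) and sides are open. Origin on the counter, x along the lean, z up
- cradle_seat (a point): where the centre of the cup's underside rests, 45 mm above the counter (axes as the cradle's, not tilted)
- cradle_mouth (a point): where the centre of the cup's mouth is when the cup rests in the cradle, 149 mm above the counter
- loader: fixed reaction-cup loader: white housing 210 mm (x) by 220 mm (y) by 50 mm high, with a grey open rectangular hopper on top; origin on the counter under its centre, z up
- hopper_mouth (a point): centre of the hopper's open top, 120 mm above the counter; the opening is 140 mm (loader x) by 160 mm (loader y), walls 5 mm
- hopper_floor (a point): centre of the hopper's inner floor, 65 mm below its rim; axes as the loader's
- reagent_bottle: bystander: white reagent bottle, 54 mm diameter, 115 mm tall, loose; origin at its underside
- bottle_cap: bystander: white screw cap, 38 mm diameter, 18 mm high, loose, lying on the counter; origin at its underside
- piece0_center (a point): middle of one of the eight white plastic reaction cups (19 mm diameter, 28 mm long, round-ended, about 10 g, slippery)
- piece1_center (a point): middle of one of the eight white plastic reaction cups (19 mm diameter, 28 mm long, round-ended, about 10 g, slippery)
- piece2_center (a point): middle of one of the eight white plastic reaction cups (19 mm diameter, 28 mm long, round-ended, about 10 g, slippery)
- piece3_center (a point): middle of one of the eight white plastic reaction cups (19 mm diameter, 28 mm long, round-ended, about 10 g, slippery)
- piece4_center (a point): middle of one of the eight white plastic reaction cups (19 mm diameter, 28 mm long, round-ended, about 10 g, slippery)
- piece5_center (a point): middle of one of the eight white plastic reaction cups (19 mm diameter, 28 mm long, round-ended, about 10 g, slippery)
- piece6_center (a point): middle of one of the eight white plastic reaction cups (19 mm diameter, 28 mm long, round-ended, about 10 g, slippery)
- piece7_center (a point): middle of one of the eight white plastic reaction cups (19 mm diameter, 28 mm long, round-ended, about 10 g, slippery)

How it is judged:
By the outcome, as a careful person would: the job done as asked, in the order asked, and still so for the second after the job is handed in, with the robot touching nothing.
It also fails if it takes over 56 s, if anything falls off the work surface, if the arm or the gripper's body presses on something with over 40 N, if the wrist force passes 120 N, or if a joint passes its speed limit or range.

### The arm

A 6-joint arm with a two-finger parallel gripper is mounted at the origin on the work surface. World frame = base frame: x ahead of the robot, y to its left, z up, the work surface at z = 0. Lengths are in mm, angles in degrees, forces in N, time in s.
With the tool pointing down it reaches from about 300 to 850 mm from the base axis. Payload 4.2 kg.
Tool frame: the origin (TCP) lies midway between the tips of the shut fingers; the grasp point (between the pads) lies 19 mm behind it; z points along the fingers, y is the line along which they close (so a half turn about z gives the same grasp; the last joint's range is limited). The gripper opens to 91 mm and grips with 3 to 60 N. Pads are 32 mm wide; open, the fingers measure 118 mm over their backs; the gripper's body (76 mm by 178 mm) begins 60 mm behind the grasp point.
Start: joints at [68.297, 18.312, 89.639, -0, 72.044, -1.146], TCP at [201.916, 538.401, 188.376] pointing down, gripper open.
Joint ranges: [-177.97, 177.97], [-48.28, 115.42], [12.27, 149.76], [-77.06, 257.06], [2.81, 150.46], [-146.56, 146.56]. Speed limits (degrees/s): [147.25, 147.25, 180, 180, 180, 180].

### API

Orientations are given as [roll, pitch, yaw] about the fixed x, y, z axes, in that order (R = Rz(yaw) Ry(pitch) Rx(roll)).
In Python, from workcell import env gives the robot as it stands.
- The arm moves only by the tool send_rows, never from a script. Its argument "steps" is a list that holds one entry, the list of rows, each a list of 5 numbers: the shift along the tool's x, y, z scaled (see below), then the turn about the tool's z scaled (see below), then the opening, from 0 (shut) to 1 (fully open). In form: [[[dx, dy, dz, yaw, fingers], ...]]. A call has 1 to 5 rows; each row shifts and turns the commanded pose from where the row before left it, along the tool's axes as they then stand; what a row does not reach is not made up. The controller multiplies each number of a shift by 0.04 m and each number of a turn by 0.12 rad. A row lasts 1/12 s, in which the tool goes at most 41.7 mm and 7.16 degrees, less where a joint would pass 70% of its speed; a pose out of reach is approached as far as the arm can. A call with a number of a shift or a turn outside -1 to 1 is refused whole. A call with a gripper value outside its range is refused whole. The fingers move at their own pace and stop on an object; "squeeze" is the grip in N (left out, the last holds). Time passes only in rows, so rows that do not move let the fingers close. It gives the time, the measured TCP pose, the force, the opening and the grip force at its end, in the units of the state.
- env.state(): the state, without advancing time (a new reading comes with each control period).
- env.grab_frame(name): name is "scene" or "top" or "wrist"; returns a dict with "pixels" (420x560x3 uint8, red, green, blue), "depth" (420x560 float32, mm along the optical axis (not along the pixel's ray), 0 where there is no reading), "intrinsics" (3x3 intrinsics, pixels), "cam_to_world" (4x4, takes a point from camera to world coordinates). Camera axes: x right, y down, z forward; pixel columns grow to the right and rows downward; lengths in mm; the calibration is good to about 2 mm. A picture is of the moment at which its call begins.
- env.job_done(): hands the job in; it is judged then, once.
The state is a dict: "time_s": time; "qpos": joint angles; "qvel": joint speeds; "effort": joint torques, N m; "ee_pos": TCP position; "ee_rot": TCP orientation; "force": force on the tool from outside, world axes, zero at the start; "torque": the same for the moment, N m; "gripper_width": finger opening in mm; "gripper_force": force on a finger pad.
Only numpy, scipy, OpenCV 4.12 (cv2) and the standard library are available. Lean on these libraries where they do the work, as an engineer would, in place of code of your own. Each camera call takes 0.05 s, during which the arm holds its last target. There are 200 camera calls.

## Working session

There is one attempt and no reset: what is moved stays moved. The work goes in short steps, Python scripts to look and compute and a tool call to move; the robot and the scene stay as the last step left them, time stands still between calls to the robot, and variables do not carry over. Pictures are saved under pics/ and viewed, at most 10 in all, crops included, and the job is handed in when it is done.

Besides the shell and the picture viewer there is one more tool, called after "Call:" by a JSON object that holds its "fn" and its "kwargs". send_rows: Moves the arm, as the interface text tells. Shifts and turns lie within -1 to 1; 1 stands for 0.04 m of shift or 0.12 rad of turn. Its arguments: {"type":"object","properties":{"steps":{"type":"array"},"squeeze":{"type":"number"}},"required":["steps"]}

```bash
mkdir -p pics; cat > h.py <<'E'
import numpy as np, cv2
from workcell import env
def grab(n):
    f=env.grab_frame(n); np.savez('%s.npz'%n,**f); return f
def pts(f):
    d=np.asarray(f['depth'],float); K=np.asarray(f['intrinsics']); T=np.asarray(f['cam_to_world'])
    v,u=np.mgrid[:d.shape[0],:d.shape[1]]
    P=np.stack([(u-K[0,2])/K[0,0]*d,(v-K[1,2])/K[1,1]*d,d,np.ones_like(d)],-1)@T.T
    P[d==0]=np.nan
    return P[...,:3]
E
python3 - <<'E'
from h import *
print(env.state())
for n in('scene','top'):
    f=grab(n); cv2.imwrite('pics/%s0.png'%n,f['pixels'][...,::-1]); print(n,f['intrinsics'],f['cam_to_world'])
E
```

```text
{'time_s': 0.0, 'qpos': array([ 6.82964172e+01,  1.83514330e+01,  8.97063303e+01, -2.21070015e-03,
        7.20443510e+01, -1.14483685e+00]), 'qvel': array([ 0.04017978,  0.06352171,  0.01926476, -0.05745306,  0.00976351,
        0.03104082]), 'effort': array([ 9.35100411e-05, -4.12459767e+01, -2.31972134e+01,  7.27163907e-02,
        4.58901899e-02, -1.62234110e-04]), 'ee_pos': array([201.71767837, 537.86351688, 187.52292916]), 'ee_rot': array([-1.79897864e+02,  6.11630927e-05,  1.59441937e+02]), 'force': array([-0.14219516, -0.28037609,  0.22778385]), 'torque': array([ 0.04404036, -0.03882578, -0.00175315]), 'gripper_force': 0.0, 'gripper_width': 91.15071328581206}
scene [[435.86898923   0.         277.52479373]
 [  0.         435.86898923 215.94564494]
 [  0.           0.           1.        ]] [[-5.15472429e-01  6.08080775e-01 -6.03759841e-01  1.08175110e+03]
 [ 8.56860426e-01  3.73051533e-01 -3.55840925e-01  3.01055787e+02]
 [ 8.85350899e-03 -7.00764101e-01 -7.13338132e-01  7.42739274e+02]
 [ 0.00000000e+00  0.00000000e+00  0.00000000e+00  1.00000000e+00]]
top [[531.65918699   0.         280.33758966]
 [  0.         531.65918699 211.43510166]
 [  0.           0.           1.        ]] [[-7.32262187e-04 -9.96895464e-01  7.87330825e-02  4.49636762e+02]
 [-9.99433371e-01  3.37903592e-03  3.34890776e-02 -1.98358666e+01]
 [-3.36511515e-02 -7.86639473e-02 -9.96333069e-01  1.18140874e+03]
 [ 0.00000000e+00  0.00000000e+00  0.00000000e+00  1.00000000e+00]]
```

View pics/scene0.png

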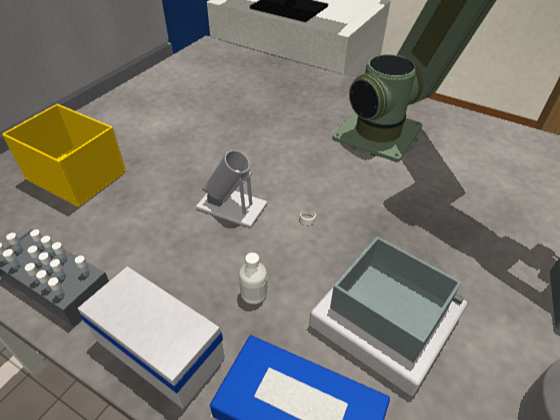

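View pics/top0.png

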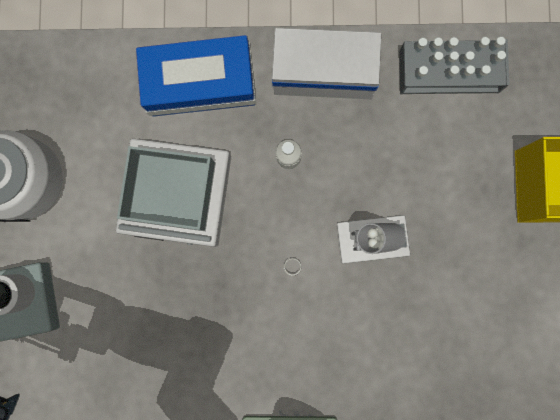

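```bash
python3 - <<'E'
from h import *
f=dict(np.load('top.npz')); P=pts(f)
def reg(u0,u1,v0,v1,z0,z1):
    Q=P[v0:v1,u0:u1].reshape(-1,3); Q=Q[np.isfinite(Q[:,2])]
    return Q[(Q[:,2]>z0)&(Q[:,2]<z1)]
def rect(n,Q):
    (c,s,a)=cv2.minAreaRect(Q[:,:2].astype(np.float32)); print(n,len(Q),c,s,a,'z',np.median(Q[:,2]),'\n',cv2.boxPoints((c,s,a)).round(1).tolist())
print('table z',np.median(P[270:330,260:500,2]))
rect('hopper rim',reg(110,240,130,255,110,130))
rect('housing',reg(110,240,130,255,40,58))
rect('foot',reg(330,420,205,270,8,17))
rect('bottle',reg(270,305,130,175,30,130))
rect('cap',reg(280,305,254,280,9,30))
Q=reg(330,420,205,270,100,200);rect('cup top',Q); print('z pct',np.percentile(Q[:,2],[50,90,99,100]))
im=f['pixels'][195:275,325:425]; cv2.imwrite('pics/cr.png',cv2.resize(im,(800,640),interpolation=3)[:600,:,::-1])
for v in range(212,262,3): print(v,[ '%4.0f'%x for x in P[v,340:412:3,2]])
f=grab('scene'); S=pts(f)
Q=S[140:225,190:270].reshape(-1,3);Q=Q[np.isfinite(Q[:,2])]
for lo,hi in((8,17),(25,60),(60,90),(90,120),(120,180)):
    R=Q[(Q[:,2]>lo)&(Q[:,2]<hi)]; print(lo,hi,len(R),R.min(0),R.max(0))
R=Q[(Q[:,2]>8)&(Q[:,2]<17)]; rect('foot scene',R)
E
```

```text
table z nan
hopper rim 1017 (583.6705932617188, 252.750732421875) (171.3491973876953, 150.57406616210938) 82.21978759765625 z 120.0942864189301 
 [[497.5, 178.10000610351562], [646.7000122070312, 157.6999969482422], [669.9000244140625, 327.3999938964844], [520.7000122070312, 347.79998779296875]]
housing 6447 (582.8058471679688, 252.29681396484375) (220.1763458251953, 212.15322875976562) 82.0362548828125 z 53.71355678143914 
 [[462.5, 158.0], [672.5999755859375, 128.60000610351562], [703.0999755859375, 346.6000061035156], [493.0, 376.0]]
foot 1351 (488.6365966796875, -179.905029296875) (106.64909362792969, 155.05325317382812) 7.295570373535156 z 12.452887624382129 
 [[425.8999938964844, -109.80000305175781], [445.6000061035156, -263.6000061035156], [551.4000244140625, -250.0], [531.7000122070312, -96.19999694824219]]
bottle 568 (663.028564453125, 1.1041297912597656) (51.500736236572266, 51.64781188964844) 87.19198608398438 z 82.13962721813937 
 [[636.0, -23.399999618530273], [687.5999755859375, -25.899999618530273], [690.0999755859375, 25.600000381469727], [638.5, 28.100000381469727]]
[... 4063 characters left out ...]
 16.98644831]
25 60 275 [ 459.32649476 -240.78919798   25.36841429] [ 517.00809204 -134.45126666   59.80775999]
60 90 324 [ 458.93373526 -241.68673646   60.00929202] [ 517.44686953 -134.97640795   89.60588793]
90 120 494 [ 452.85281166 -219.75337325   90.0104286 ] [ 515.44193084 -130.3334496   119.96868547]
120 180 576 [ 450.63787849 -203.87647561  120.0114864 ] [ 513.68109818 -132.72553136  165.65680639]
foot scene 1161 (484.41986083984375, -182.17567443847656) (91.1512222290039, 151.66517639160156) 6.879850387573242 z 11.58711991685334 
 [[430.1000061035156, -112.30000305175781], [448.29998779296875, -262.8999938964844], [538.7999877929688, -252.0], [520.5999755859375, -101.4000015258789]]
```

View pics/cr.png

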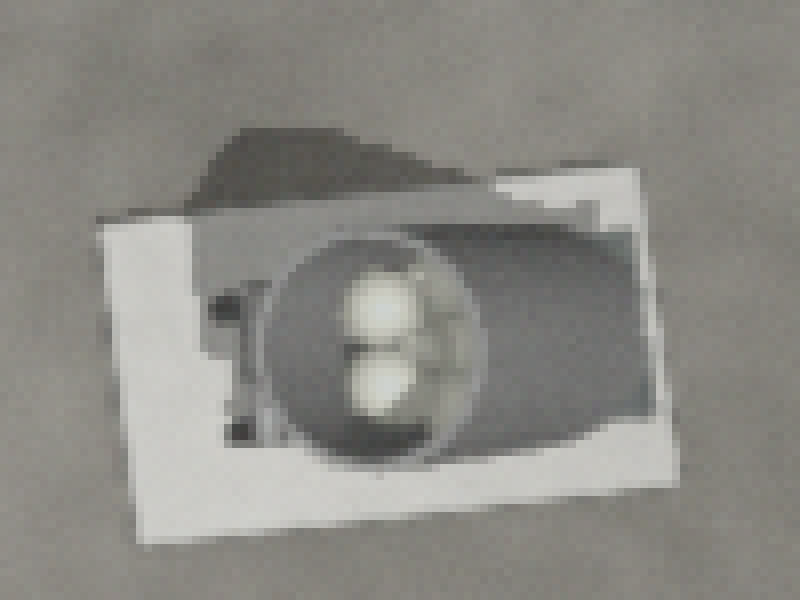

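```bash
cat >> h.py <<'E'
def plan(tgt,yaw,n=None):
    """rows (tool axes, scaled) from the present pose to tgt, yaw; turn spread evenly"""
    s=env.state(); p=np.array(s['ee_pos']); y=np.radians(s['ee_rot'][2]); t=np.radians(yaw)
    dy=(t-y+np.pi)%(2*np.pi)-np.pi; d=np.asarray(tgt,float)-p
    n=n or int(np.ceil(max(np.linalg.norm(d)/39,abs(dy)/.12)))
    print('from',p.round(1),np.degrees(y).round(1),'rows',n)
    for i in range(n):
        a=y+dy*i/n; ex=np.array([np.cos(a),np.sin(a),0]); ez=np.array([0,0,-1]); ey=np.cross(ez,ex)
        st=d/n/40
        print([round(float(v),3) for v in (st@ex,st@ey,st@ez,-dy/n/.12)])
E
python3 - <<'E'
from h import *
from scipy.optimize import least_squares
A=[]
for n,(u0,u1,v0,v1) in(('top',(330,420,205,270)),('scene',(190,270,140,225))):
    P=pts(dict(np.load(n+'.npz')))[v0:v1,u0:u1].reshape(-1,3); P=P[np.isfinite(P[:,2])]; A.append(P[P[:,2]>62])
for name,Q in zip(('top','scene','both'),A+[np.vstack(A)]):
    def geo(p):
        yaw=np.radians(p[2]); th=np.radians(p[3]); m=np.array([np.sin(th)*np.cos(yaw),np.sin(th)*np.sin(yaw),np.cos(th)])
        c=np.array([p[0],p[1],100.]); w=Q-c; s=w@m; return np.linalg.norm(w-s[:,None]*m,axis=1),s
    # start guess uses the outer surface only
    p0=np.array([487,-165,97,30.])
    x=p0
    for thr in(8,5,3):
        r,s=geo(x); k=abs(r-30)<thr
        x=least_squares(lambda p:(geo(p)[0]-30)[k],x,loss='soft_l1').x
    r,s=geo(x);k=abs(r-30)<3
    print(name,x.round(2),k.sum(),'s range',np.percentile(s[k],[1,99]))
E
python3 -c "
from h import *
plan([487,-162,205],96.9)"
```

```text
top [ 493.12 -171.11  122.35   24.51] 186 s range [-43.18262153  59.60750459]
scene [ 483.49 -182.76   91.85   35.61] 820 s range [-51.19622881  54.81338355]
both [ 486.24 -175.04  104.97   23.39] 784 s range [-46.34489277  57.27143628]
from [201.8 538.  187.7] 159.4 rows 20
[-0.641, -0.694, -0.022, 0.455]
[-0.678, -0.658, -0.022, 0.455]
[-0.713, -0.62, -0.022, 0.455]
[-0.746, -0.58, -0.022, 0.455]
[-0.776, -0.539, -0.022, 0.455]
[-0.804, -0.496, -0.022, 0.455]
[-0.83, -0.451, -0.022, 0.455]
[-0.854, -0.405, -0.022, 0.455]
[-0.874, -0.358, -0.022, 0.455]
[-0.893, -0.31, -0.022, 0.455]
[-0.908, -0.26, -0.022, 0.455]
[-0.921, -0.211, -0.022, 0.455]
[-0.931, -0.16, -0.022, 0.455]
[-0.939, -0.109, -0.022, 0.455]
[-0.943, -0.058, -0.022, 0.455]
[-0.945, -0.006, -0.022, 0.455]
[-0.944, 0.046, -0.022, 0.455]
[-0.94, 0.097, -0.022, 0.455]
[-0.933, 0.148, -0.022, 0.455]
[-0.924, 0.199, -0.022, 0.455]
```

Call:
{"fn": "send_rows", "kwargs": {"steps": [[[-0.641,-0.694,-0.022,0.455,1],[-0.678,-0.658,-0.022,0.455,1],[-0.713,-0.62,-0.022,0.455,1],[-0.746,-0.58,-0.022,0.455,1],[-0.776,-0.539,-0.022,0.455,1]]]}}

```text
time_s: 0.57
ee_pos: [273.3, 361.6, 192.5]
ee_rot: [-180.0, 0.0, 143.7]
force: [0.5, 0.7, -0.2]
gripper_width: 91.2
gripper_force: 0.0
```

Call:
{"fn": "send_rows", "kwargs": {"steps": [[[-0.804,-0.496,-0.022,0.455,1],[-0.83,-0.451,-0.022,0.455,1],[-0.854,-0.405,-0.022,0.455,1],[-0.874,-0.358,-0.022,0.455,1],[-0.893,-0.31,-0.022,0.455,1]]]}}

```text
time_s: 0.98
ee_pos: [344.5, 186.6, 197.2]
ee_rot: [180.0, 0.0, 128.0]
force: [1.9, -0.1, -0.2]
gripper_width: 91.3
gripper_force: 0.0
```

Call:
{"fn": "send_rows", "kwargs": {"steps": [[[-0.908,-0.26,-0.022,0.455,1],[-0.921,-0.211,-0.022,0.455,1],[-0.931,-0.16,-0.022,0.455,1],[-0.939,-0.109,-0.022,0.455,1],[-0.943,-0.058,-0.022,0.455,1]]]}}

```text
time_s: 1.4
ee_pos: [415.8, 11.5, 201.6]
ee_rot: [180.0, -0.0, 112.3]
force: [0.2, 0.1, 0.5]
gripper_width: 91.1
gripper_force: 0.0
```

```bash
python3 - <<'E'
from h import *
from scipy.optimize import least_squares
yaw=np.radians(96.9); d=np.array([np.cos(yaw),np.sin(yaw),0]); l=np.array([-d[1],d[0],0]); o=np.array([486.2,-197.1,0])
m=d*.5+np.array([0,0,np.sqrt(.75)])
for n,(u0,u1,v0,v1) in(('top',(330,420,205,270)),('scene',(190,270,140,225))):
    P=pts(dict(np.load(n+'.npz')))[v0:v1,u0:u1].reshape(-1,3); P=P[np.isfinite(P[:,2])]
    Q=P[(P[:,2]>62)]-o; a,b,z=Q@d,Q@l,Q[:,2]
    # outer skin: below the plane of the mouth's back edge, back half
    for it,(a0) in enumerate((32,None,None)):
        if a0 is None: a0=x[0]
        else: b0=0; x=np.array([32,0.])
        def rr(x):
            w=Q-(x[0]*d+x[1]*l+np.array([0,0,100])); s=w@m; q=w-s[:,None]*m; n_=q@(np.array([0,0,.5])-d*np.sqrt(.75)+np.array([0,0,0])); return np.linalg.norm(q,axis=1),s,n_
        r,s,n_=rr(x); k=(abs(r-30)<(7,4,3)[it])&(n_>4)&(s<53)
        x=least_squares(lambda x:(rr(x)[0]-30)[k],x,loss='soft_l1').x
    r,s,n_=rr(x); k=(abs(r-30)<3)&(n_>0)
    print(n,'axis at z=100: a,b',x.round(1),'world',(o+x[0]*d+x[1]*l).round(1),k.sum(),np.std((r-30)[k]).round(2),np.percentile(s[k],[1,99]))
E
```

```text
top axis at z=100: a,b [40.5 -1. ] world [ 482.3 -156.8    0. ] 70 1.58 [-24.83731235  44.65735422]
scene axis at z=100: a,b [14.1  0.4] world [ 484.1 -183.2    0. ] 635 1.15 [-51.27135594  56.57783492]
```

```bash
python3 - <<'E'
from h import *
yaw=np.radians(96.9); d=np.array([np.cos(yaw),np.sin(yaw),0]); l=np.array([-d[1],d[0],0]); o=np.array([486.2,-197.1,0])
P=pts(dict(np.load('top.npz')))
for v in(233,236,239,242):
    for u in range(354,400,2):
        q=P[v,u]
        if q[2]>128 : print(v,u,'a %.1f b %.1f z %.1f'%((q-o)@d,(q-o)@l,q[2]))
f=dict(np.load('top.npz'));T=f['cam_to_world'];K=f['intrinsics']
for a,z in((42.4,149),(16.4,164),(68.4,134)):
    c=np.linalg.inv(T)@np.append(o+a*d+[0,0,z],1); print(a,z,(K@c[:3]/c[2])[:2])
E
python3 -c "
from h import *
plan([482.5,-176.5,205],96.9)"
```

```text
233 358 a 59.6 b -10.4 z 137.3
233 360 a 55.4 b -10.0 z 133.9
233 384 a 13.8 b -3.7 z 163.4
233 386 a 8.4 b -3.4 z 153.7
233 388 a 3.0 b -3.1 z 144.4
233 390 a -2.4 b -2.8 z 135.5
236 358 a 60.1 b -4.6 z 134.1
236 384 a 14.5 b 1.9 z 162.9
236 386 a 9.9 b 2.3 z 158.1
236 388 a 5.3 b 2.7 z 153.3
236 390 a -0.4 b 3.1 z 142.2
236 392 a -6.2 b 3.4 z 131.4
239 358 a 60.8 b 1.2 z 134.2
239 384 a 15.1 b 7.6 z 161.8
239 386 a 10.5 b 8.0 z 156.8
239 388 a 5.7 b 8.4 z 150.8
239 390 a 0.6 b 8.8 z 143.2
239 392 a -5.3 b 9.2 z 131.6
242 358 a 61.7 b 7.0 z 134.8
242 384 a 15.7 b 13.2 z 160.8
242 386 a 10.9 b 13.7 z 154.8
242 388 a 6.3 b 14.1 z 149.6
242 390 a -0.2 b 14.6 z 134.2
42.4 149 [368.28334532 237.01135576]
16.4 164 [382.93641736 235.10122325]
68.4 134 [354.06793682 238.86443571]
from [415.8  11.5 201.6] 112.3 rows 6
[-0.83, -0.041, -0.014, 0.374]
[-0.831, -0.004, -0.014, 0.374]
[-0.83, 0.034, -0.014, 0.374]
[-0.828, 0.071, -0.014, 0.374]
[-0.824, 0.108, -0.014, 0.374]
[-0.818, 0.145, -0.014, 0.374]
```

Call:
{"fn": "send_rows", "kwargs": {"steps": [[[-0.83,-0.04,-0.014,0.374,1],[-0.831,-0.004,-0.014,0.374,1],[-0.83,0.034,-0.014,0.374,1],[-0.828,0.071,-0.014,0.374,1],[-0.824,0.108,-0.014,0.374,1]]]}}

```text
time_s: 1.82
ee_pos: [471.8, -144.8, 204.2]
ee_rot: [-180.0, -0.0, 99.5]
force: [0.3, -0.6, 0.6]
gripper_width: 91.0
gripper_force: 0.0
```

Call:
{"fn": "send_rows", "kwargs": {"steps": [[[-0.818,0.145,-0.014,0.374,1],[0,0,0,0,1]]]}}

```text
time_s: 1.98
ee_pos: [484.8, -179.4, 204.4]
ee_rot: [179.9, 0.2, 96.8]
force: [1.0, 0.5, 0.5]
gripper_width: 91.1
gripper_force: 0.0
```

```bash
python3 - <<'E'
from h import *
plan([482.5,-178.9,92],96.9)
f=grab('wrist'); cv2.imwrite('pics/w1.png',f['pixels'][...,::-1])
E
```

```text
from [ 484.8 -179.4  204.4] 96.8 rows 3
[0.006, -0.019, 0.936, -0.006]
[0.006, -0.019, 0.936, -0.006]
[0.006, -0.019, 0.936, -0.006]
```

View pics/w1.png

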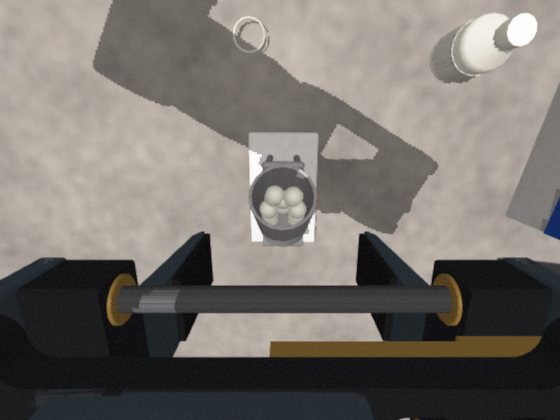

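The cup (mouth near pixel 282,195) sits centred between the fingers (212 and 357); the bottle and cap are clear of the gripper. I descend and grip.

Call:
{"fn": "send_rows", "kwargs": {"steps": [[[0.006,-0.019,0.7,0,1],[0.006,-0.019,0.7,0,1],[0.006,-0.019,0.7,0,1],[0,0,0.5,0,1],[0,0,0.2,0,1]]]}}

```text
time_s: 2.45
ee_pos: [477.8, -171.9, 90.0]
ee_rot: [-179.7, -0.2, 97.2]
force: [-0.6, 0.7, 0.4]
gripper_width: 91.1
gripper_force: 0.0
```

Call:
{"fn": "send_rows", "kwargs": {"squeeze": 20, "steps": [[[0,0,0,0,0],[0,0,0,0,0],[0,0,0,0,0],[0,0,0,0,0],[0,0,0,0,0]]]}}

```text
time_s: 2.87
ee_pos: [481.4, -174.2, 94.1]
ee_rot: [179.9, 0.1, 97.1]
force: [-0.3, -0.2, -0.1]
gripper_width: 61.1
gripper_force: 0.3
```

Call:
{"fn": "send_rows", "kwargs": {"steps": [[[0,0,0,0,0],[0,0,0,0,0]]]}}

```text
time_s: 3.03
ee_pos: [481.5, -174.2, 94.0]
ee_rot: [179.9, 0.1, 97.1]
force: [1.2, 0.1, 4.6]
gripper_width: 58.5
gripper_force: 20.0
```

Call:
{"fn": "send_rows", "kwargs": {"steps": [[[0,0,-0.2,0,0],[0,0,-0.4,0,0],[0,0,-0.6,0,0],[0,0,-0.7,0,0],[0,0,-0.7,0,0]]]}}

```text
time_s: 3.45
ee_pos: [479.5, -173.5, 197.5]
ee_rot: [-179.9, -0.1, 97.1]
force: [1.3, -0.7, -2.1]
gripper_width: 58.6
gripper_force: 20.0
```

Call:
{"fn": "send_rows", "kwargs": {"steps": [[[0,0,-0.5,0,0],[0,0,-0.2,0,0],[0,0,0,0,0]]]}}

```text
time_s: 3.7
ee_pos: [481.3, -174.3, 226.7]
ee_rot: [179.8, 0.1, 97.1]
force: [-0.2, 1.1, -2.3]
gripper_width: 58.5
gripper_force: 20.0
```

```bash
python3 - <<'E'
from h import *
s=env.state();print({k:np.round(s[k],2) for k in('ee_pos','ee_rot','force','torque','gripper_width','gripper_force')})
f=grab('scene'); cv2.imwrite('pics/s1.png',cv2.resize(f['pixels'][60:260,140:400],(780,600))[...,::-1])
E
```

```text
{'ee_pos': array([ 481.28, -174.27,  226.65]), 'ee_rot': array([1.7982e+02, 9.0000e-02, 9.7080e+01]), 'force': array([-0.18,  1.08, -2.34]), 'torque': array([-0.02,  0.04,  0.01]), 'gripper_width': np.float64(58.54), 'gripper_force': np.float64(19.98)}
```

View pics/s1.png

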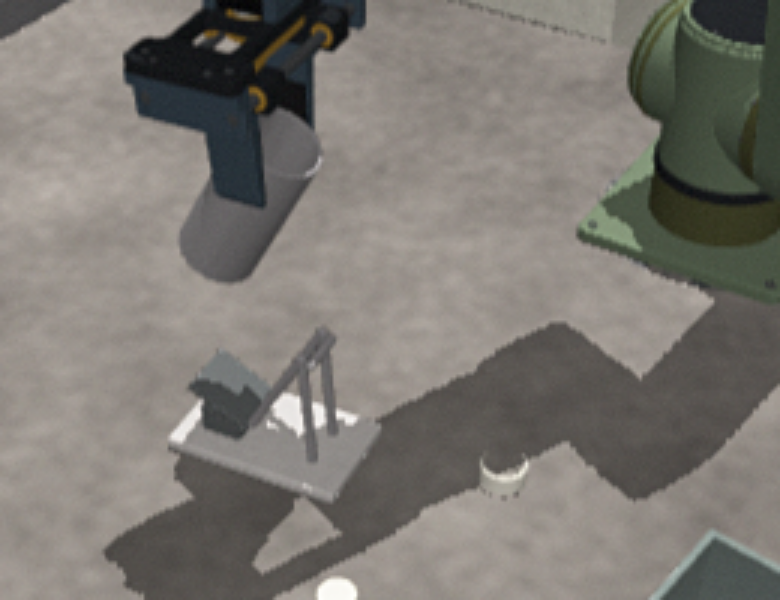

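```bash
python3 -c "
from h import *
plan([570.8,158.5,222],82.2,11)"
```

```text
from [ 480.4 -173.9  224.8] 97.1 rows 11
[0.724, 0.297, 0.006, 0.197]
[0.731, 0.28, 0.006, 0.197]
[0.738, 0.263, 0.006, 0.197]
[0.744, 0.245, 0.006, 0.197]
[0.749, 0.228, 0.006, 0.197]
[0.754, 0.21, 0.006, 0.197]
[0.759, 0.192, 0.006, 0.197]
[0.763, 0.174, 0.006, 0.197]
[0.767, 0.156, 0.006, 0.197]
[0.771, 0.138, 0.006, 0.197]
[0.774, 0.119, 0.006, 0.197]
```

Call:
{"fn": "send_rows", "kwargs": {"squeeze": 20, "steps": [[[0.36,0.15,0,0.1,0],[0.724,0.29,0.006,0.197,0],[0.731,0.28,0.006,0.197,0],[0.738,0.263,0.006,0.197,0],[0.744,0.245,0.006,0.197,0]]]}}

```text
time_s: 4.17
ee_pos: [517.6, -37.1, 221.5]
ee_rot: [-179.7, -0.0, 90.9]
force: [0.1, -0.0, -1.2]
gripper_width: 58.5
gripper_force: 20.0
```

Call:
{"fn": "send_rows", "kwargs": {"steps": [[[0.749,0.228,0.006,0.197,0],[0.754,0.21,0.006,0.197,0],[0.759,0.192,0.006,0.197,0],[0.763,0.174,0.006,0.197,0],[0.767,0.156,0.006,0.197,0]]]}}

```text
time_s: 4.58
ee_pos: [560.6, 113.4, 220.1]
ee_rot: [-179.7, 0.1, 84.2]
force: [0.1, -1.3, -1.6]
gripper_width: 58.5
gripper_force: 20.0
```

Call:
{"fn": "send_rows", "kwargs": {"steps": [[[0.7,0.13,0.006,0.197,0],[0.5,0.08,0.006,0.1,0],[0,0,0,0,0],[0,0,0,0,0]]]}}

```text
time_s: 4.92
ee_pos: [574.3, 159.3, 219.5]
ee_rot: [-179.7, 0.1, 82.3]
force: [-0.4, -0.5, -2.7]
gripper_width: 58.5
gripper_force: 20.0
```

```bash
python3 - <<'E'
from h import *
plan([570.8,158.5,175],82.2)
f=grab('scene'); cv2.imwrite('pics/s2.png',cv2.resize(f['pixels'][120:400,240:560],(680,595))[...,::-1])
E
```

```text
from [574.3 159.3 219.5] 82.3 rows 2
[-0.016, -0.042, 0.556, 0.006]
[-0.016, -0.042, 0.556, 0.006]
```

View pics/s2.png

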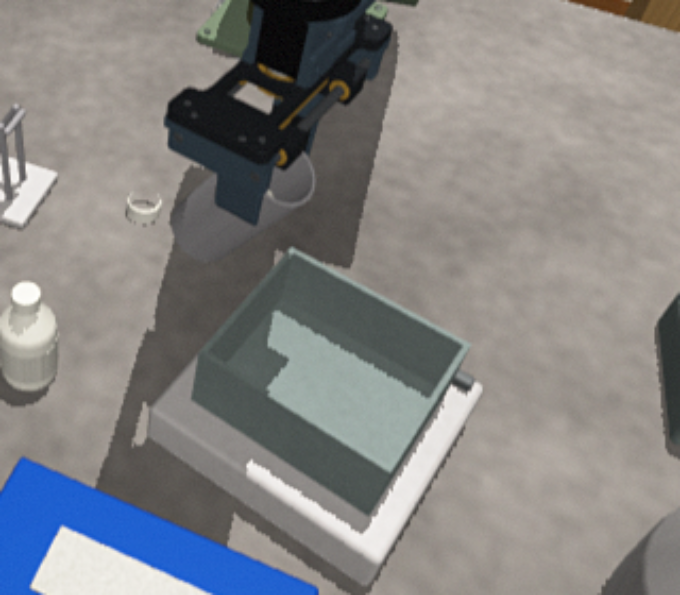

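Call:
{"fn": "send_rows", "kwargs": {"steps": [[[-0.02,-0.04,0.5,0,0],[-0.01,-0.04,0.5,0,0],[0,0,0.11,0,0],[0,0,0,0,0],[0,0,0,0,0]]]}}

```text
time_s: 5.38
ee_pos: [572.3, 157.3, 178.1]
ee_rot: [180.0, 0.0, 82.1]
force: [0.7, -0.1, -1.7]
gripper_width: 58.2
gripper_force: 20.0
```

```bash
cat >> h.py <<'E'
C=np.array([572.4,170.4]); U=np.array([.135,.991])
def uh():
    s=env.state(); p=s['ee_pos']; q=p[:2]-C; return 'u %.1f v %.1f h %.1f'%(q@U,q@np.array([U[1],-U[0]]),p[2]+19-120),'F',np.round(s['force'],1),s['ee_rot'].round(1)
def cup(n,P0,L=130):
    """steel cup tilt from depth: points near P0, off the gripper"""
    f=grab(n); return f
E
python3 - <<'E'
from h import *
print(uh())
f=grab('top'); P=pts(f)
s=env.state()['ee_pos']
Q=P.reshape(-1,3); w=Q[:,:2]-s[:2]; m=(abs(w@np.array([U[1],-U[0]]))<6); uu=(w@U); k=m&(uu>-110)&(uu<90)&(Q[:,2]>60)
i=np.argsort(uu[k]); print([(round(float(a)),round(float(b))) for a,b in zip(uu[k][i],Q[k][i,2])][::3])
E
```

```text
('u -13.0 v 1.6 h 77.1', 'F', array([ 0.7, -0.1, -1.7]), array([180. ,   0. ,  82.1]))
[(-69, 147), (-68, 149), (-67, 145), (-66, 146), (-65, 148), (-65, 532), (-65, 151), (-65, 154), (-64, 556), (-64, 555), (-64, 528), (-63, 559), (-63, 526), (-63, 546), (-63, 155), (-63, 157), (-63, 525), (-63, 544), (-62, 514), (-62, 557), (-62, 161), (-62, 564), (-62, 556), (-62, 521), (-62, 582), (-62, 563), (-62, 548), (-62, 575), (-62, 157), (-61, 570), (-61, 554), (-61, 158), (-61, 595), (-61, 159), (-61, 525), (-61, 570), (-61, 578), (-61, 564), (-61, 564), (-60, 162), (-60, 537), (-60, 570), (-60, 588), (-60, 567), (-60, 581), (-60, 591), (-60, 586), (-59, 591), (-59, 162), (-59, 570), (-59, 591), (-59, 590), (-59, 573), (-58, 588), (-58, 588), (-58, 593), (-58, 591), (-58, 590), (-58, 590), (-57, 580), (-57, 593), (-57, 591), (-57, 591), (-57, 163), (-56, 590), (-56, 589), (-56, 169), (-55, 171), (-55, 590), (-55, 167), (-55, 588), (-54, 589), (-54, 589), (-54, 166), (-54, 589), (-54, 592), (-53, 589), (-53, 589), (-53, 592), (-53, 172), (-52, 591), (-52, 591), (-52, 589), (-52, 590), (-51
[... 3306 characters left out ...]
, 574), (36, 576), (36, 574), (36, 577), (37, 574), (37, 578), (37, 572), (38, 577), (39, 576), (39, 577), (39, 575), (40, 576), (41, 574), (41, 574), (41, 575), (42, 574), (42, 574), (42, 579), (43, 579), (43, 574), (44, 571), (44, 574), (44, 576), (45, 572), (45, 568), (45, 580), (45, 571), (46, 578), (46, 579), (46, 573), (46, 578), (47, 575), (47, 564), (47, 576), (48, 578), (48, 580), (48, 577), (49, 579), (49, 575), (49, 578), (50, 578), (50, 575), (51, 578), (51, 578), (52, 580), (52, 575), (52, 577), (53, 578), (53, 576), (54, 578), (54, 572), (55, 579), (55, 577), (55, 574), (56, 575), (56, 576), (57, 573), (57, 576), (58, 573), (59, 576), (59, 577), (60, 569), (61, 570), (61, 572)]
```

Call:
{"fn": "send_rows", "kwargs": {"steps": [[[0.27,0,0.12,0,0],[0.27,0,0.12,0,0],[0.22,0,0.05,0,0],[0.22,0,0.05,0,0],[0,0,0,0,0]]]}}

```text
time_s: 5.85
ee_pos: [577.8, 198.9, 163.9]
ee_rot: [180.0, -0.0, 82.3]
force: [0.6, -0.6, -1.1]
gripper_width: 58.2
gripper_force: 20.0
```

Call:
{"fn": "send_rows", "kwargs": {"steps": [[[0.2,0,0.1,0,0],[0.2,0,0.1,0,0],[0,0,0,0,0]]]}}

```text
time_s: 6.1
ee_pos: [579.7, 214.6, 155.6]
ee_rot: [-180.0, -0.1, 82.2]
force: [0.5, -0.7, -1.1]
gripper_width: 58.7
gripper_force: 20.0
```

```bash
python3 - <<'E'
from h import *
print(uh())
f=grab('scene'); cv2.imwrite('pics/s3.png',cv2.resize(f['pixels'][160:400,290:490],(500,600))[...,::-1])
E
```

```text
('u 44.7 v 1.2 h 54.6', 'F', array([ 0.5, -0.7, -1.1]), array([-1.80e+02, -1.00e-01,  8.22e+01]))
```

View pics/s3.png

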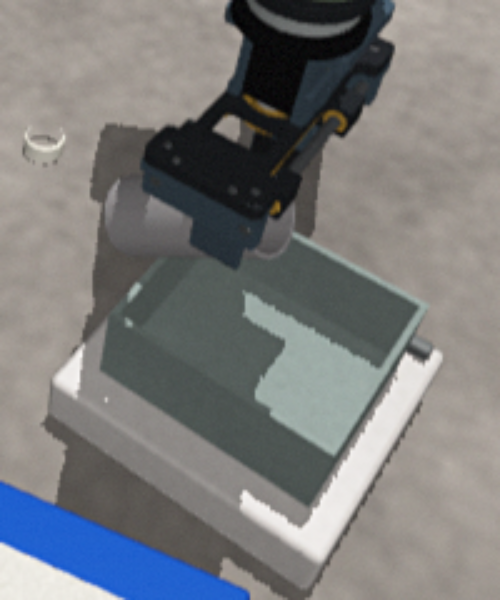

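The cup pivots on the hopper's near rim as planned (mouth over the hopper, near pixel 285,225). I continue around the rim.

Call:
{"fn": "send_rows", "kwargs": {"steps": [[[0.15,0,0.13,0,0],[0.15,0,0.14,0,0],[0.12,0,0.17,0,0],[0.12,0,0.18,0,0],[0,0,0,0,0]]]}}

```text
time_s: 6.57
ee_pos: [582.4, 235.4, 129.8]
ee_rot: [-179.9, -0.0, 82.2]
force: [-0.1, 0.6, -1.3]
gripper_width: 58.4
gripper_force: 20.0
```

Call:
{"fn": "send_rows", "kwargs": {"steps": [[[0.08,0,0.2,0,0],[0.07,0,0.2,0,0],[0.02,0,0.2,0,0],[0,0,0,0,0],[0,0,0,0,0]]]}}

```text
time_s: 6.98
ee_pos: [582.5, 240.3, 105.9]
ee_rot: [-179.8, 0.1, 82.2]
force: [0.1, -1.0, -2.9]
gripper_width: 58.6
gripper_force: 20.0
```

```bash
python3 - <<'E'
from h import *
print(uh())
f=grab('scene'); cv2.imwrite('pics/s4.png',cv2.resize(f['pixels'][160:400,290:490],(500,600))[...,::-1])
E
```

```text
('u 70.7 v 0.6 h 4.9', 'F', array([ 0.1, -1. , -2.9]), array([-1.798e+02,  1.000e-01,  8.220e+01]))
```

View pics/s4.png

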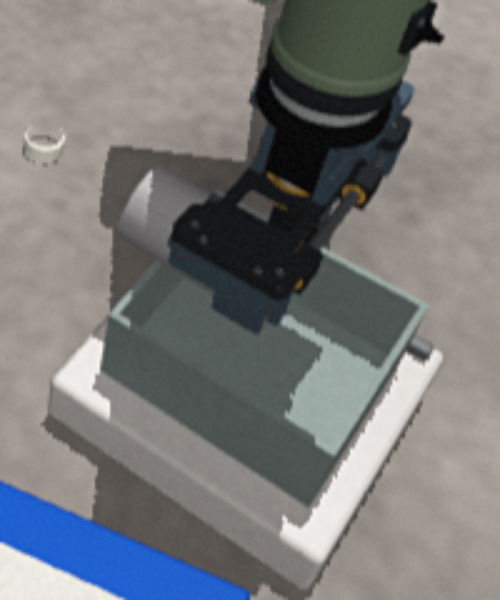

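```bash
cat >> h.py <<'E'
V=np.array([U[1],-U[0]])
def look():
    print(uh()); f=grab('scene'); Q=pts(f).reshape(-1,3); q=Q[:,:2]-C; u,v,z=q@U,q@V,Q[:,2]
    k=(u>8)&(u<155)&(abs(v)<64)&(z>62)&(z<100)
    print('inside hopper, lifted pts',k.sum(),[ (round(a),round(b),round(c)) for a,b,c in zip(u[k][::25],v[k][::25],z[k][::25])][:25])
    k=(u<0)&(u>-60)&(abs(v)<35)&(z>123)
    i=np.argsort(v[k]); 
    for lo in range(-60,0,8):
        m=k&(u>=lo)&(u<lo+8)
        if m.sum(): print('u',lo+4,'zmax %.0f n %d'%(np.percentile(z[m],97),m.sum()),end='; ')
    print()
E
python3 - <<'E'
from h import *
look()
f=grab('wrist'); cv2.imwrite('pics/w2.png',f['pixels'][...,::-1])
E
```

```text
('u 70.5 v 0.6 h 5.1', 'F', array([ 0.1, -0.2, -2.1]), array([-1.798e+02,  1.000e-01,  8.220e+01]))
inside hopper, lifted pts 0 []
u -32 zmax 155 n 3; u -24 zmax 182 n 135; u -16 zmax 182 n 149; u -8 zmax 543 n 289; u 0 zmax 543 n 180;
```

View pics/w2.png

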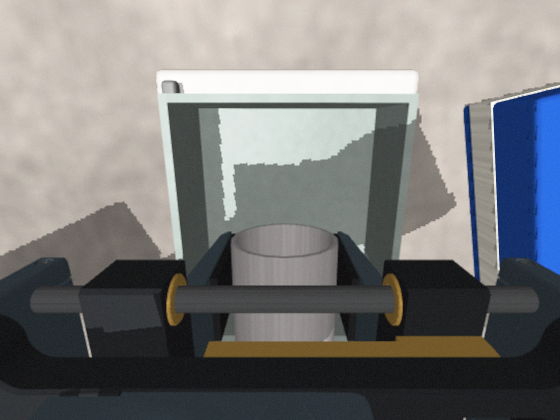

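Call:
{"fn": "send_rows", "kwargs": {"steps": [[[-0.05,0,0.12,0,0],[-0.1,0,0.13,0,0],[0,0,0,0,0],[0,0,0,0,0],[0,0,0,0,0]]]}}

```text
time_s: 7.55
ee_pos: [583.0, 234.2, 97.5]
ee_rot: [180.0, 0.1, 82.2]
force: [2.1, -0.1, 1.4]
gripper_width: 58.3
gripper_force: 20.0
```

```bash
python3 - <<'E'
from h import *
look()
E
```

```text
('u 64.7 v 1.9 h -3.5', 'F', array([ 2.1, -0.1,  1.4]), array([1.80e+02, 1.00e-01, 8.22e+01]))
inside hopper, lifted pts 0 []
u -32 zmax 178 n 30; u -24 zmax 186 n 150; u -16 zmax 536 n 227; u -8 zmax 537 n 330; u 0 zmax 535 n 186;
```

Call:
{"fn": "send_rows", "kwargs": {"steps": [[[0.3,0,0,0,0],[-0.3,0,0,0,0],[0.3,0,0,0,0],[-0.3,0,0,0,0],[0,0,0,0,0]]]}}

```text
time_s: 8.02
ee_pos: [582.3, 234.5, 97.4]
ee_rot: [-180.0, 0.1, 82.2]
force: [-0.3, -1.4, 0.6]
gripper_width: 58.5
gripper_force: 20.0
```

```bash
python3 - <<'E'
from h import *
look()
f=grab('wrist'); g=grab('scene')['pixels'][160:400,290:490]
im=np.hstack([cv2.resize(f['pixels'],(440,330)),cv2.resize(g,(275,330))]); cv2.imwrite('pics/w3.png',im[...,::-1])
E
```

```text
('u 64.9 v 1.1 h -3.6', 'F', array([-0.3, -1.4,  0.6]), array([-1.80e+02,  1.00e-01,  8.22e+01]))
inside hopper, lifted pts 83 [(144, -23, 70), (147, -14, 73), (152, -12, 72), (154, -4, 71)]
u -32 zmax 175 n 26; u -24 zmax 186 n 144; u -16 zmax 536 n 228; u -8 zmax 536 n 332; u 0 zmax 535 n 179;
```

View pics/w3.png

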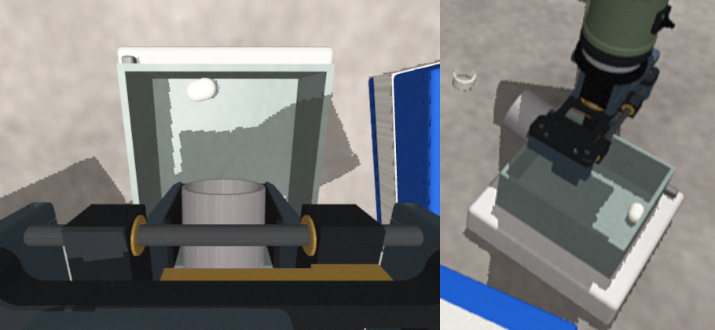

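Call:
{"fn": "send_rows", "kwargs": {"steps": [[[-0.05,0,0.08,0,0],[-0.05,0,0.08,0,0],[0,0.4,0,0,0],[0,-0.4,0,0,0],[0,0,0,0,0]]]}}

```text
time_s: 8.58
ee_pos: [580.5, 231.5, 90.9]
ee_rot: [-179.8, -0.0, 82.1]
force: [-2.9, 2.1, 3.0]
gripper_width: 58.3
gripper_force: 20.0
```

Call:
{"fn": "send_rows", "kwargs": {"steps": [[[0.4,0,0,0,0],[-0.4,0,0,0,0],[0.4,0,0,0,0],[-0.4,0,0,0,0],[0,0,0,0,0]]]}}

```text
time_s: 9.0
ee_pos: [582.4, 230.3, 90.9]
ee_rot: [180.0, 0.1, 82.2]
force: [0.0, -1.7, -0.1]
gripper_width: 58.3
gripper_force: 20.0
```

```bash
cat >> h.py <<'E'
def white():
    f=grab('wrist'); P=pts(f); q=P[...,:2]-C; u,v,z=q@U,q@V,P[...,2]; g=f['pixels'].astype(int)
    m=((g.min(2)>75)&(u>3)&(u<170)&(abs(v)<68)&(z>61)&(z<112)).astype(np.uint8)
    n,_,st,c=cv2.connectedComponentsWithStats(m)
    for i in range(1,n):
        if st[i,4]>25: k=_==i; print('blob',st[i].tolist(),'u %.0f v %.0f z %.0f col %s'%(np.median(u[k]),np.median(v[k]),np.median(z[k]),np.median(g[k],0)))
E
python3 - <<'E'
from h import *
look(); white()
E
```

```text
('u 60.7 v 1.8 h -10.1', 'F', array([ 0. , -1.7, -0.1]), array([1.80e+02, 1.00e-01, 8.22e+01]))
inside hopper, lifted pts 790 [(111, -41, 75), (106, -34, 69), (119, -33, 78), (124, -41, 71), (86, -1, 76), (89, 3, 79), (91, 4, 80), (95, 5, 82), (103, 0, 80), (93, 10, 76), (103, 4, 75), (134, -20, 74), (143, -28, 69), (144, -27, 68), (136, -13, 74), (108, 10, 71), (147, -23, 70), (123, 8, 80), (97, 26, 73), (132, -8, 67), (108, 22, 76), (143, -12, 69), (121, 11, 72), (99, 29, 69), (135, -2, 67)]
u -32 zmax 175 n 25; u -24 zmax 204 n 133; u -16 zmax 532 n 294; u -8 zmax 530 n 329; u 0 zmax 527 n 203; 
blob [235, 89, 79, 59, 2843] u 151 v -11 z 73 col [254. 253. 251.]
blob [277, 134, 28, 37, 825] u 124 v 8 z 75 col [253. 252. 250.]
blob [210, 149, 33, 30, 751] u 116 v -38 z 77 col [252. 251. 247.]
blob [254, 165, 53, 49, 1554] u 100 v -1 z 96 col [220. 215. 202.]
blob [315, 164, 31, 33, 759] u 104 v 37 z 75 col [214. 209. 197.]
blob [249, 231, 71, 7, 384] u 74 v 4 z 106 col [151. 146. 146.]
blob [225, 313, 7, 18, 75] u 5 v -37 z 105 col [86. 91. 88.]
blob [338, 314, 6, 17, 56] u 5 v 43 z 106 col [86.  91.  88.5]
```

Call:
{"fn": "send_rows", "kwargs": {"steps": [[[0.4,0,0,0,0],[-0.4,0,0,0,0],[0.4,0,0,0,0],[-0.4,0,0,0,0],[0,0,0,0,0]]]}}

```text
time_s: 9.52
ee_pos: [582.1, 230.8, 91.0]
ee_rot: [-180.0, 0.0, 82.2]
force: [-0.2, -0.4, -0.4]
gripper_width: 58.3
gripper_force: 20.0
```

```bash
python3 - <<'E'
from h import *
look(); white()
E
```

```text
('u 61.1 v 1.4 h -10.0', 'F', array([-0.2, -0.4, -0.4]), array([-180. ,    0. ,   82.2]))
inside hopper, lifted pts 687 [(102, -55, 71), (93, -42, 68), (109, -47, 74), (104, -39, 71), (102, -36, 67), (113, -42, 67), (105, -23, 74), (110, -20, 76), (110, -15, 76), (112, -14, 72), (113, -15, 65), (138, -25, 74), (142, -26, 70), (140, -17, 72), (147, -22, 71), (132, -7, 68), (137, -8, 68), (137, -6, 66), (137, -7, 63), (131, 9, 72), (135, 9, 74), (150, -8, 64), (149, 0, 70), (150, 5, 74), (152, 6, 74)]
u -40 zmax 149 n 1; u -32 zmax 171 n 20; u -24 zmax 191 n 127; u -16 zmax 532 n 287; u -8 zmax 530 n 346; u 0 zmax 528 n 200; 
blob [236, 91, 39, 58, 1850] u 147 v -17 z 73 col [253. 253. 251.]
blob [276, 91, 39, 31, 965] u 155 v 10 z 73 col [254. 253. 251.]
blob [287, 128, 28, 39, 855] u 128 v 15 z 73 col [254. 253. 251.]
blob [243, 159, 25, 37, 788] u 107 v -18 z 73 col [225. 220. 208.]
blob [327, 159, 48, 38, 1469] u 106 v 51 z 73 col [216. 211. 199.]
blob [204, 162, 34, 33, 814] u 106 v -44 z 73 col [227. 223. 212.]
blob [251, 231, 68, 7, 388] u 74 v 3 z 106 col [150.  145.5 145. ]
blob [225, 313, 7, 19, 77] u 5 v -37 z 105 col [85. 90. 88.]
blob [338, 313, 6, 19, 62] u 5 v 43 z 106 col [86.  91.5 89. ]
```

Call:
{"fn": "send_rows", "kwargs": {"steps": [[[0,0,-0.3,0,0],[0,0,-0.6,0,0],[0,0,-0.8,0,0],[0,0,-0.8,0,0],[0,0,-0.6,0,0]]]}}

```text
time_s: 10.03
ee_pos: [582.7, 231.9, 217.7]
ee_rot: [179.9, -0.1, 82.2]
force: [0.4, 1.2, -1.0]
gripper_width: 58.6
gripper_force: 20.0
```

Call:
{"fn": "send_rows", "kwargs": {"steps": [[[-0.5,0,-0.2,0,0],[-0.5,0,0,0,0],[0,0,0,0,0],[0,0,0,0,0]]]}}

```text
time_s: 10.37
ee_pos: [576.6, 191.3, 223.2]
ee_rot: [-180.0, -0.0, 82.1]
force: [-0.2, 0.2, -0.8]
gripper_width: 58.4
gripper_force: 20.0
```

```bash
cat >> h.py <<'E'
def prof(cam='top',w=8,d=None):
    """height profile of the cup along the lean direction, relative to the grasp point"""
    s=env.state(); p=s['ee_pos']; yw=np.radians(s['ee_rot'][2]); e=np.array([np.cos(yw),np.sin(yw)]); l=np.array([e[1],-e[0]])
    print('grasp',p.round(1),'F',s['force'].round(1),'w',s['gripper_width'].round(1))
    Q=pts(grab(cam)).reshape(-1,3); q=Q[:,:2]-p[:2]; a,b,z=q@e,q@l,Q[:,2]-p[2]-19
    for lo in range(-130,110,8):
        m=(a>=lo)&(a<lo+8)&(abs(b)<w)&(z<58)&(z>-115)
        if m.sum()>1: print('%d: z %.0f..%.0f (%d)'%(lo+4,np.percentile(z[m],5),np.percentile(z[m],95),m.sum()),end='; ')
    print()
E
python3 - <<'E'
from h import *
prof('top'); prof('scene'); prof('wrist')
E
```

```text
Traceback (most recent call last):
  File "h.py", line 47, in prof
    print('grasp',p.round(1),'F',s['force'].round(1),'w',s['gripper_width'].round(1))
                                                         ^^^^^^^^^^^^^^^^^^^^^^^^
AttributeError: 'float' object has no attribute 'round'
```

```bash
sed -i "s/,'w',s\['gripper_width'\].round(1))/)/" h.py
python3 - <<'E'
from h import *
for c in('top','scene','wrist'): prof(c)
E
```

```text
grasp [576.6 191.3 223.2] F [-0.2  0.2 -0.8]
-102: z 26..41 (41); -94: z 44..57 (36); -14: z 56..57 (4); 
grasp [576.6 191.8 222.8] F [-0.2  0.5 -1.3]
10: z -8..-6 (3); 26: z 44..47 (26); 
grasp [576.6 192.  222.6] F [ 0.2 -1.2 -0.7]
-14: z 57..58 (15); -6: z 56..58 (199); 10: z -7..54 (542); 18: z 49..52 (614); 26: z 46..50 (606);
```

```bash
sed -i "s/(z<58)&(z>-115)/(z<np.where(a<-40,110,58))\&(z>-115)/" h.py
python3 - <<'E'
from h import *
for c in('top','scene'): prof(c,14)
E
```

```text
grasp [576.6 192.1 222.5] F [ 0.3 -1.  -2.1]
-102: z 27..42 (66); -94: z 44..69 (117); -86: z 69..82 (97); -78: z 75..81 (78); -70: z 72..78 (76); -62: z 69..76 (74); -54: z 67..74 (73); -46: z 64..71 (74); -38: z 63..69 (20); -14: z 54..57 (11); 
grasp [576.6 192.2 222.5] F [-0.2  0.4 -0.8]
-86: z 75..80 (30); -78: z 73..79 (72); -70: z 72..77 (66); -62: z 71..76 (28); -54: z 70..72 (4); 10: z -8..-8 (3); 18: z 44..47 (9); 26: z 43..47 (47);
```

```bash
python3 -c "
from h import *
plan([545,30,222],82.2,6)"
```

```text
from [576.6 192.1 222.5] 82.2 rows 6
[-0.687, -0.039, 0.002, 0.0]
[-0.687, -0.039, 0.002, 0.0]
[-0.687, -0.039, 0.002, 0.0]
[-0.687, -0.039, 0.002, 0.0]
[-0.687, -0.039, 0.002, 0.0]
[-0.687, -0.039, 0.002, 0.0]
```

Call:
{"fn": "send_rows", "kwargs": {"steps": [[[-0.4,-0.02,0,0,0],[-0.687,-0.04,0,0,0],[-0.687,-0.04,0,0,0],[-0.687,-0.04,0,0,0],[-0.687,-0.04,0,0,0]]]}}

```text
time_s: 11.03
ee_pos: [551.7, 66.1, 222.9]
ee_rot: [-180.0, 0.0, 82.2]
force: [0.1, 0.2, -1.4]
gripper_width: 58.4
gripper_force: 20.0
```

Call:
{"fn": "send_rows", "kwargs": {"steps": [[[-0.687,-0.04,0.2,0,0],[-0.29,-0.02,0.6,0,0],[0,0,0.8,0,0],[0,0,0.8,0,0],[0,0,0.6,0,0]]]}}

```text
time_s: 11.45
ee_pos: [543.2, 28.2, 100.9]
ee_rot: [-179.9, 0.0, 82.1]
force: [-0.7, 0.5, -1.7]
gripper_width: 58.4
gripper_force: 20.0
```

Call:
{"fn": "send_rows", "kwargs": {"squeeze": 10, "steps": [[[0,0,0.5,0,0],[0,0,0,0,0],[0,0,0,0,0],[0,0,0,0,0]]]}}

```text
time_s: 11.78
ee_pos: [545.8, 29.1, 84.4]
ee_rot: [179.9, -0.0, 82.2]
force: [-0.8, -0.7, -1.5]
gripper_width: 58.8
gripper_force: 10.0
```

```bash
python3 - <<'E'
from h import *
for c in('top','scene'): prof(c,14)
E
```

```text
grasp [545.8  29.1  84.4] F [-0.8 -0.7 -1.5]
-126: z -107..-100 (45); -118: z -106..-100 (47); -110: z -106..-100 (37); -102: z 23..40 (32); -94: z 44..71 (51); -86: z 72..81 (60); -78: z 71..78 (64); -70: z 69..76 (61); -62: z 68..74 (23); 
grasp [546.1  29.2  84.8] F [-0.9 -0.3 -0.8]
-126: z -106..-102 (33); -118: z -106..-102 (31); -110: z -106..-102 (28); -102: z -106..-102 (33); -94: z -106..-103 (30); -86: z -105..78 (63); -78: z -106..77 (80); -70: z -106..74 (70); -62: z -106..73 (43); -54: z -106..-102 (33); -46: z -107..65 (40); -38: z -106..-85 (39); -30: z -106..-103 (32); -22: z -106..-103 (37); -14: z -106..-102 (36); -6: z -106..-102 (39); 2: z -106..-83 (37); 10: z -106..-4 (77); 18: z -106..50 (84); 26: z -105..49 (89); 34: z -106..-102 (37); 42: z -107..-102 (43); 50: z -106..-102 (39); 58: z -106..-103 (38); 66: z -107..-102 (42); 74: z -106..-102 (40); 82: z -105..-102 (42); 90: z -106..-102 (43); 98: z -105..-102 (38); 106: z -106..-101 (10);
```

Call:
{"fn": "send_rows", "kwargs": {"squeeze": 5, "steps": [[[0,0,0,0,0],[0,0,0,0,0],[0,0,0,0,0]]]}}

```text
time_s: 12.13
ee_pos: [545.1, 29.2, 83.8]
ee_rot: [179.9, -0.0, 82.2]
force: [0.2, -0.8, -0.3]
gripper_width: 58.5
gripper_force: 5.0
```

```bash
python3 - <<'E'
from h import *
for c in('top',): prof(c,14)
E
```

```text
grasp [545.1  29.2  83.8] F [ 0.2 -0.8 -0.3]
-126: z -106..-98 (48); -118: z -106..-99 (44); -110: z -106..-99 (47); -102: z -106..-8 (28); -94: z -9..0 (48); -86: z -6..5 (52); -78: z 1..10 (56); -70: z 6..15 (53); -62: z 12..16 (19); -38: z 28..34 (10); -30: z 28..33 (4);
```

Call:
{"fn": "send_rows", "kwargs": {"steps": [[[0,0,0,0,0],[0,0,0,0,0]]]}}

```text
time_s: 12.35
ee_pos: [544.7, 29.4, 83.1]
ee_rot: [180.0, -0.0, 82.2]
force: [-0.1, 0.5, -0.9]
gripper_width: 58.5
gripper_force: 5.0
```

```bash
python3 - <<'E'
from h import *
for c in('top',): prof(c,14)
E
```

```text
grasp [544.7  29.4  83.1] F [-0.1  0.5 -0.9]
-126: z -105..-98 (46); -118: z -105..-99 (44); -110: z -105..-99 (47); -102: z -105..-98 (41); -94: z -105..-99 (47); -86: z -105..-100 (46); -78: z -105..-98 (44); -70: z -104..-98 (47); -62: z -105..-99 (11); -38: z -104..-71 (13); -30: z -97..-31 (13);
```

Call:
{"fn": "send_rows", "kwargs": {"steps": [[[0,0,0.2,0,0],[0,0,0.2,0,0],[0,0,0.1,0,0],[0,0,0.1,0,0],[0,0,0,0,0]]]}}

```text
time_s: 12.82
ee_pos: [544.9, 29.0, 58.5]
ee_rot: [-180.0, 0.0, 82.2]
force: [0.2, -0.6, -0.9]
gripper_width: 58.1
gripper_force: 5.0
```

```bash
python3 - <<'E'
from h import *
prof('top',14)
s=env.state()
P=pts(grab('scene')).reshape(-1,3); q=P-s['ee_pos']; k=(abs(q[:,0])<40)&(abs(q[:,1])<60)&(P[:,2]>4)
for lo in range(4,130,12):
    m=k&(P[:,2]>=lo)&(P[:,2]<lo+12)
    if m.sum()>3: print(lo,m.sum(),q[m][:,:2].min(0).round(),q[m][:,:2].max(0).round())
E
```

```text
grasp [544.9  29.   58.5] F [ 0.2 -0.6 -0.9]
-126: z -81..-73 (43); -118: z -82..-74 (46); -110: z -81..-73 (46); -102: z -80..-74 (44); -94: z -80..-73 (46); -86: z -81..-74 (42); -78: z -81..-74 (48); -70: z -80..-74 (45); -62: z -80..-74 (13); -38: z -83..-67 (17); -30: z -75..-23 (7); 
4 86 [ -6. -31.] [29. 26.]
16 97 [ -7. -23.] [29. 27.]
28 93 [-15. -26.] [30. 28.]
40 97 [ -7. -28.] [30. 29.]
52 109 [-28. -23.] [30. 30.]
64 116 [-29. -18.] [30. 31.]
76 93 [-32. -16.] [37. 31.]
88 141 [-36. -22.] [40. 32.]
100 133 [-37. -20.] [40. 33.]
112 142 [-37.  -9.] [40. 33.]
124 57 [-39.  -5.] [40. 25.]
```

Call:
{"fn": "send_rows", "kwargs": {"steps": [[[0,0,0.06,0,0],[0,0,0.06,0,0],[0,0,0,0,0]]]}}

```text
time_s: 13.17
ee_pos: [544.5, 29.1, 54.3]
ee_rot: [-180.0, 0.0, 82.2]
force: [-0.2, -1.6, 2.1]
gripper_width: 58.5
gripper_force: 5.0
```

Call:
{"fn": "send_rows", "kwargs": {"steps": [[[0,0,0.06,0,0],[0,0,0.06,0,0],[0,0,0,0,0]]]}}

```text
time_s: 13.42
ee_pos: [544.5, 29.1, 49.4]
ee_rot: [-180.0, 0.0, 82.2]
force: [-1.0, -1.3, 1.0]
gripper_width: 58.6
gripper_force: 5.0
```

Call:
{"fn": "send_rows", "kwargs": {"steps": [[[0,0,0,0,1],[0,0,0,0,1],[0,0,0,0,1],[0,0,0,0,1],[0,0,0,0,1]]]}}

```text
time_s: 13.83
ee_pos: [544.7, 29.4, 49.4]
ee_rot: [-180.0, -0.0, 82.2]
force: [-0.2, 1.1, 0.6]
gripper_width: 88.8
gripper_force: 0.0
```

Call:
{"fn": "send_rows", "kwargs": {"steps": [[[0,0,-0.2,0,1],[0,0,-0.22,0,1],[0,0,0,0,1]]]}}

```text
time_s: 14.08
ee_pos: [546.4, 29.3, 68.5]
ee_rot: [179.8, -0.0, 82.2]
force: [0.3, 0.1, -0.1]
gripper_width: 90.9
gripper_force: 0.0
```

```bash
python3 - <<'E'
from h import *
s=env.state();print(uh(),s['gripper_width'],s['ee_pos'])
P=pts(grab('scene')).reshape(-1,3); q=P-s['ee_pos']; k=(abs(q[:,0])<38)&(abs(q[:,1])<60)&(P[:,2]>4)
for lo in range(4,130,12):
    m=k&(P[:,2]>=lo)&(P[:,2]<lo+12)
    if m.sum()>3: print(lo,m.sum(),q[m][:,:2].min(0).round(),q[m][:,:2].max(0).round())
E
```

```text
('u -143.3 v -6.7 h -32.5', 'F', array([ 0.3,  0.1, -0.1]), array([179.8,  -0. ,  82.2])) 90.89274380718163 [546.37366281  29.34252756  68.47451964]
4 95 [-13. -29.] [27. 26.]
16 93 [-11. -29.] [27. 26.]
28 103 [-17. -31.] [28. 26.]
40 103 [-14. -31.] [27. 25.]
52 86 [-31. -23.] [28. 26.]
64 97 [-32. -16.] [27. 26.]
76 94 [-32.  -9.] [27. 26.]
88 115 [-32.  -9.] [27. 26.]
100 113 [-32. -18.] [27. 26.]
112 113 [-34. -19.] [25. 26.]
```

Call:
{"fn": "send_rows", "kwargs": {"squeeze": 20, "steps": [[[-0.08,0,0,0,1],[0,0,0,0,0],[0,0,0,0,0],[0,0,0,0,0],[0,0,0,0,0]]]}}

```text
time_s: 14.55
ee_pos: [544.1, 26.1, 66.1]
ee_rot: [-180.0, -0.0, 82.2]
force: [0.7, 0.3, -0.5]
gripper_width: 67.2
gripper_force: 0.0
```

Call:
{"fn": "send_rows", "kwargs": {"steps": [[[0,0,0,0,0],[0,0,0,0,0],[0,0,-0.3,0,0],[0,0,-0.6,0,0],[0,0,-0.8,0,0]]]}}

```text
time_s: 14.97
ee_pos: [542.0, 26.0, 132.4]
ee_rot: [-179.6, 0.1, 82.2]
force: [0.7, -0.4, -2.6]
gripper_width: 58.3
gripper_force: 20.0
```

Call:
{"fn": "send_rows", "kwargs": {"steps": [[[0,0,-0.8,0,0],[0.3,0,-0.5,0,0],[0.6,0.06,-0.2,0,0],[0.7,0.06,0,0,0],[0.5,0.05,0,0,0]]]}}

```text
time_s: 15.38
ee_pos: [563.0, 110.1, 195.1]
ee_rot: [179.9, -0.1, 82.2]
force: [0.3, 0.4, -1.5]
gripper_width: 58.2
gripper_force: 20.0
```

Call:
{"fn": "send_rows", "kwargs": {"steps": [[[0.3,0,0,0,0],[0,0,0,0,0]]]}}

```text
time_s: 15.55
ee_pos: [564.0, 122.2, 193.6]
ee_rot: [-179.9, -0.0, 82.3]
force: [-0.9, 0.1, -1.1]
gripper_width: 57.7
gripper_force: 20.0
```

```bash
python3 - <<'E'
from h import *
print(uh()); prof('top',14)
E
```

```text
('u -48.9 v -1.8 h 92.6', 'F', array([-0.9,  0.1, -1.1]), array([-179.9,   -0. ,   82.3]))
grasp [564.  122.2 193.6] F [-0.9  0.1 -1.1]
-30: z -73..34 (104);
```

Call:
{"fn": "send_rows", "kwargs": {"steps": [[[0,0.03,0.4,0,0],[0.1,0,0.27,0,0],[0.3,0,0,0,0],[0.3,0,0,0,0],[0.25,0,0,0,0]]]}}

```text
time_s: 16.02
ee_pos: [570.4, 157.8, 167.7]
ee_rot: [-180.0, 0.1, 82.2]
force: [-1.2, -2.6, 0.7]
gripper_width: 58.1
gripper_force: 20.0
```

Call:
{"fn": "send_rows", "kwargs": {"steps": [[[0.25,0,0,0,0],[0.22,0,0,0,0],[0,0,0,0,0],[0,0,0,0,0]]]}}

```text
time_s: 16.35
ee_pos: [573.5, 177.7, 167.7]
ee_rot: [179.9, -0.1, 82.2]
force: [-0.0, -0.2, -2.0]
gripper_width: 58.0
gripper_force: 20.0
```

```bash
python3 - <<'E'
from h import *
print(uh()); prof('top',14)
E
```

```text
('u 7.4 v 0.1 h 66.7', 'F', array([-0. , -0.2, -2. ]), array([ 1.799e+02, -1.000e-01,  8.220e+01]))
grasp [573.5 177.7 167.7] F [-0.  -0.2 -2. ]
-70: z -64..-48 (62); -62: z -48..-29 (73); -54: z -31..-9 (83); -46: z -13..9 (85); -38: z 7..28 (88); -30: z 24..46 (92); -22: z 37..48 (19); -6: z -48..-39 (9);
```

Call:
{"fn": "send_rows", "kwargs": {"steps": [[[0.15,0,0.02,0,0],[0.13,0,0.02,0,0],[0,0,0,0,0],[0,0,0,0,0]]]}}

```text
time_s: 16.73
ee_pos: [574.8, 187.8, 166.0]
ee_rot: [180.0, -0.0, 82.2]
force: [-0.4, -1.0, 0.6]
gripper_width: 58.2
gripper_force: 20.0
```

```bash
python3 - <<'E'
from h import *
print(uh()); prof('top',14)
E
```

```text
('u 17.6 v 0.0 h 65.0', 'F', array([-0.4, -1. ,  0.6]), array([180. ,  -0. ,  82.2]))
grasp [574.8 187.8 166. ] F [-0.4 -1.   0.6]
-86: z -56..-54 (4); -78: z -57..-41 (65); -70: z -43..-28 (71); -62: z -30..-13 (77); -54: z -13..3 (80); -46: z -1..18 (80); -38: z 14..31 (82); -30: z 29..46 (90); -22: z 41..50 (34); 2: z -16..-8 (5);
```

Call:
{"fn": "send_rows", "kwargs": {"steps": [[[0.11,0,0.02,0,0],[0,0,0,0,0],[0,0,-0.3,0,0],[0,0,-0.6,0,0],[-0.3,0,-0.4,0,0]]]}}

```text
time_s: 17.2
ee_pos: [574.0, 182.4, 217.8]
ee_rot: [180.0, -0.2, 82.3]
force: [1.2, 0.1, -0.6]
gripper_width: 58.2
gripper_force: 20.0
```

```bash
python3 - <<'E'
from h import *
print(uh()); prof('top',14); plan([479.7,-159.1,205],96.9,12)
E
```

```text
('u 12.1 v -0.0 h 116.8', 'F', array([ 1.2,  0.1, -0.6]), array([180. ,  -0.2,  82.3]))
grasp [574.  182.4 217.8] F [ 1.2  0.1 -0.6]
-86: z -55..-45 (31); -78: z -50..-34 (77); -70: z -36..-22 (81); -62: z -22..-7 (82); -54: z -9..6 (86); -46: z 3..20 (93); -38: z 16..31 (87); -30: z 29..45 (101); -22: z 41..50 (39); 2: z -14..-11 (4); 
from [575.3 179.5 221.6] 82.2 rows 12
[-0.726, -0.101, 0.035, -0.178]
[-0.724, -0.117, 0.035, -0.178]
[-0.721, -0.132, 0.035, -0.178]
[-0.718, -0.148, 0.035, -0.178]
[-0.715, -0.163, 0.035, -0.178]
[-0.711, -0.178, 0.035, -0.178]
[-0.707, -0.193, 0.035, -0.178]
[-0.703, -0.209, 0.035, -0.178]
[-0.698, -0.224, 0.035, -0.178]
[-0.693, -0.238, 0.035, -0.178]
[-0.688, -0.253, 0.035, -0.178]
[-0.682, -0.268, 0.035, -0.178]
```

Call:
{"fn": "send_rows", "kwargs": {"steps": [[[-0.4,-0.05,0.03,-0.1,0],[-0.72,-0.117,0.035,-0.178,0],[-0.72,-0.132,0.035,-0.178,0],[-0.718,-0.148,0.035,-0.178,0],[-0.715,-0.163,0.035,-0.178,0]]]}}

```text
time_s: 17.67
ee_pos: [535.8, 51.6, 209.3]
ee_rot: [-180.0, -0.1, 87.8]
force: [-0.3, -0.1, -1.6]
gripper_width: 58.3
gripper_force: 20.0
```

Call:
{"fn": "send_rows", "kwargs": {"steps": [[[-0.711,-0.178,0.035,-0.178,0],[-0.707,-0.193,0.035,-0.178,0],[-0.703,-0.209,0.035,-0.178,0],[-0.698,-0.224,0.035,-0.178,0],[-0.693,-0.238,0.035,-0.178,0]]]}}

```text
time_s: 18.08
ee_pos: [494.7, -89.3, 202.5]
ee_rot: [180.0, -0.1, 93.9]
force: [0.3, 0.1, -1.7]
gripper_width: 58.5
gripper_force: 20.0
```

Call:
{"fn": "send_rows", "kwargs": {"steps": [[[-0.688,-0.253,0.035,-0.178,0],[-0.6,-0.25,0.03,-0.178,0],[-0.35,-0.15,0,-0.078,0],[0,0,0,0,0],[0,0,0,0,0]]]}}

```text
time_s: 18.5
ee_pos: [474.7, -156.0, 200.0]
ee_rot: [180.0, -0.1, 96.7]
force: [0.6, 0.2, -2.3]
gripper_width: 58.3
gripper_force: 20.0
```

```bash
cat >> h.py <<'E'
def side():
    """cup skin seen by the scene camera, cradle axes: a along the lean, b across, z"""
    d=np.array([-.12,.993]); l=np.array([-.993,-.12]); o=np.array([486.2,-197.1])
    P=pts(grab('scene')).reshape(-1,3); q=P[:,:2]-o; a,b,z=q@d,q@l,P[:,2]
    k=(abs(b)<38)&(abs(a-10)<110)
    for lo in range(20,280,10):
        m=k&(z>=lo)&(z<lo+10)
        if m.sum()>8: print('z%d n%d a %.0f..%.0f b %.0f..%.0f'%(lo+5,m.sum(),*np.percentile(a[m],[3,97]),*np.percentile(b[m],[3,97])),end='; ')
    print()
E
python3 - <<'E'
from h import *
prof('top',14); side(); plan([479.7,-159.1,120],96.9)
E
```

```text
grasp [ 474.7 -156.   200. ] F [ 0.6  0.2 -2.3]
18: z -108..-102 (35); 26: z -108..-105 (3); 
z25 n63 a -39..61 b -22..17; z35 n166 a -34..60 b -23..24; z45 n177 a -32..60 b -22..24; z55 n158 a -44..59 b -23..24; z65 n37 a -42..60 b -21..18; z75 n39 a 26..60 b -21..19; z85 n34 a 34..59 b -20..18; z95 n45 a 37..59 b -21..17; z105 n37 a 44..64 b -21..18; z115 n75 a 50..66 b -20..19; z145 n36 a -12..14 b -21..4; z155 n74 a -25..20 b -23..1; z165 n93 a -35..26 b -23..-0; z175 n102 a -31..32 b -23..-2; z185 n101 a -23..39 b -23..-1; z195 n107 a -20..44 b -22..-1; z205 n115 a -13..51 b -23..7; z215 n119 a -7..56 b -23..34; z225 n132 a -1..63 b -29..36; z235 n188 a 6..68 b -32..36; z245 n156 a 15..63 b -33..37; z255 n102 a 30..62 b -34..38; z265 n97 a 28..62 b -35..38; z275 n66 a 31..62 b -36..38; 
from [ 475.  -155.2  200.3] 96.9 rows 3
[-0.037, 0.035, 0.669, -0.002]
[-0.037, 0.035, 0.669, -0.002]
[-0.037, 0.035, 0.669, -0.002]
```

```bash
cat >> h.py <<'E'
def fit(z0,z1,lean0=31):
    from scipy.optimize import least_squares
    d=np.array([-.12,.993]); l=np.array([-.993,-.12]); o=np.array([486.2,-197.1])
    P=pts(grab('scene')).reshape(-1,3); q=P[:,:2]-o; Q=np.stack([q@d,q@l,P[:,2]],1)
    Q=Q[(abs(Q[:,1])<31)&(abs(Q[:,0])<90)&(Q[:,2]>z0)&(Q[:,2]<z1)]; zc=(z0+z1)/2
    def g(x):
        t=np.radians(x[2]); m=np.array([np.sin(t),0,np.cos(t)]); w=Q-[x[0],x[1],zc]; s=w@m; return np.linalg.norm(w-s[:,None]*m,axis=1)-30,s
    best=None
    for a0 in range(-40,50,10):
        r=least_squares(lambda x:g(x)[0],[a0,0,lean0],loss='cauchy',f_scale=1.5)
        if best is None or r.cost<best.cost: best=r
    r,s=g(best.x); k=abs(r)<3
    t=np.radians(best.x[2]); sb=np.percentile(s[k],1); print('axis at z=%.0f: a %.1f b %.1f lean %.1f'%(zc,*best.x),'n',k.sum(),'of',len(Q),'lowest s',sb.round(1),'-> underside a %.1f z %.1f'%(best.x[0]+sb*np.sin(t),zc+sb*np.cos(t)))
E
python3 - <<'E'
from h import *
fit(125,195); fit(125,240); print(env.state()['ee_pos'])
E
```

```text
axis at z=160: a -10.6 b 7.8 lean 31.3 n 463 of 464 lowest s -10.5 -> underside a -16.0 z 151.0
axis at z=182: a 3.1 b 7.4 lean 30.8 n 865 of 944 lowest s -37.0 -> underside a -15.9 z 150.7
[ 475.09968634 -155.13518477  200.49171323]
```

Call:
{"fn": "send_rows", "kwargs": {"steps": [[[-0.02,0.09,0.4,0,0],[-0.02,0.09,0.7,0,0],[0,0,0.7,0,0],[0,0,0.5,0,0],[0,0,0,0,0]]]}}

```text
time_s: 19.12
ee_pos: [480.1, -155.6, 105.1]
ee_rot: [-179.6, -0.1, 96.9]
force: [-0.4, 0.8, -1.7]
gripper_width: 58.0
gripper_force: 20.0
```

Call:
{"fn": "send_rows", "kwargs": {"steps": [[[0,0,0,0,0]]]}}

```text
time_s: 19.2
ee_pos: [482.0, -156.0, 108.3]
ee_rot: [-179.9, -0.1, 96.9]
force: [0.6, 0.9, -0.1]
gripper_width: 58.4
gripper_force: 20.0
```

```bash
python3 - <<'E'
from h import *
print(env.state()['ee_pos'],env.state()['ee_rot'],env.state()['force']); fit(72,150); fit(80,130)
E
```

```text
[ 482.01943205 -156.04511545  108.30752844] [-1.79920071e+02 -7.42583012e-02  9.69063404e+01] [ 0.6111088   0.9289327  -0.11699172]
axis at z=111: a 13.9 b 0.4 lean 30.3 n 637 of 923 lowest s -53.2 -> underside a -13.0 z 65.0
axis at z=105: a 9.5 b 0.1 lean 32.4 n 419 of 636 lowest s -39.2 -> underside a -11.5 z 71.9
```

Call:
{"fn": "send_rows", "kwargs": {"steps": [[[0,0,0.1,0,0],[0,0,0.1,0,0],[0,0,0,0,0]]]}}

```text
time_s: 19.55
ee_pos: [482.4, -157.7, 101.0]
ee_rot: [179.9, 0.1, 96.9]
force: [-0.2, -2.4, -0.2]
gripper_width: 57.8
gripper_force: 20.0
```

Call:
{"fn": "send_rows", "kwargs": {"steps": [[[0,0,0.05,0,0],[0,0,0.05,0,0],[0,0,0,0,0]]]}}

```text
time_s: 19.8
ee_pos: [482.9, -159.6, 97.7]
ee_rot: [179.9, 0.3, 96.9]
force: [-0.9, -8.0, 2.4]
gripper_width: 58.3
gripper_force: 20.0
```

Call:
{"fn": "send_rows", "kwargs": {"steps": [[[-0.12,0,0,0,0],[0,0,0.03,0,0],[0,0,0,0,0]]]}}

```text
time_s: 20.05
ee_pos: [483.3, -161.0, 97.5]
ee_rot: [179.9, -0.1, 96.8]
force: [-1.4, 3.8, 12.1]
gripper_width: 58.1
gripper_force: 20.0
```

```bash
python3 - <<'E'
from h import *
s=env.state();print(s['ee_pos'],s['force']); fit(65,150); fit(65,130)
E
```

```text
[ 483.33713011 -160.97216659   97.46740343] [-1.40978423  3.76468628 12.1303296 ]
axis at z=108: a 13.5 b -0.3 lean 30.0 n 610 of 920 lowest s -57.9 -> underside a -15.5 z 57.4
axis at z=98: a 7.9 b 0.0 lean 31.2 n 477 of 772 lowest s -46.7 -> underside a -16.3 z 57.6
```

Call:
{"fn": "send_rows", "kwargs": {"squeeze": 8, "steps": [[[0.1,0,0.03,0,0],[0,0,0,0,0],[0,0,0,0,0]]]}}

```text
time_s: 20.4
ee_pos: [483.1, -158.4, 95.8]
ee_rot: [179.9, 0.1, 96.9]
force: [-1.5, -1.9, 7.3]
gripper_width: 58.3
gripper_force: 8.0
```

```bash
python3 - <<'E'
from h import *
s=env.state();print(s['ee_pos'],s['force']); fit(65,150); fit(65,130)
E
```

```text
[ 483.06417799 -158.44967312   95.77539955] [-1.4876744  -1.9088124   7.31408524]
axis at z=108: a 14.5 b -0.2 lean 30.5 n 591 of 883 lowest s -56.7 -> underside a -14.3 z 58.6
axis at z=98: a 8.9 b -0.2 lean 31.6 n 486 of 759 lowest s -48.2 -> underside a -16.3 z 56.4
```

Call:
{"fn": "send_rows", "kwargs": {"squeeze": 3, "steps": [[[0,0,0,0,0],[0,0,0,0,0],[0,0,0,0,0.7],[0,0,0,0,1],[0,0,0,0,1]]]}}

```text
time_s: 20.92
ee_pos: [481.7, -157.4, 93.8]
ee_rot: [-179.9, -0.1, 96.9]
force: [0.1, 0.5, -0.2]
gripper_width: 73.9
gripper_force: 0.0
```

Call:
{"fn": "send_rows", "kwargs": {"steps": [[[0,0,0,0,1],[0,0,0,0,1],[0,0,0,0,1]]]}}

```text
time_s: 21.17
ee_pos: [482.0, -157.6, 94.0]
ee_rot: [-180.0, -0.0, 96.9]
force: [0.5, 0.9, -0.1]
gripper_width: 91.1
gripper_force: 0.0
```

```bash
python3 - <<'E'
from h import *
s=env.state();print(s['ee_pos'],s['force'],s['gripper_width']); fit(65,150); fit(65,165); side()
E
```

```text
[ 482.04427344 -157.60663259   94.03467047] [ 0.48306602  0.89668767 -0.06742586] 91.0801245892574
axis at z=108: a 15.4 b 0.5 lean 28.2 n 487 of 732 lowest s -54.8 -> underside a -10.5 z 59.2
axis at z=115: a 19.2 b 0.6 lean 28.0 n 501 of 738 lowest s -64.7 -> underside a -11.1 z 57.8
z25 n59 a -37..61 b -22..16; z35 n74 a -36..61 b -24..17; z45 n70 a -30..61 b -28..17; z55 n106 a -44..60 b -29..17; z65 n103 a -40..60 b -29..17; z75 n105 a -32..60 b -29..18; z85 n102 a -27..59 b -29..18; z95 n81 a -23..58 b -29..26; z105 n88 a -17..59 b -28..27; z115 n143 a -10..65 b -24..28; z125 n57 a 19..60 b -22..29; z135 n75 a 39..64 b -25..28; z145 n32 a 38..56 b -27..30; z215 n130 a 12..75 b -35..35; z225 n37 a 25..67 b -37..1; z235 n176 a 22..68 b -35..31; z245 n197 a 18..68 b -35..33; z255 n145 a 21..68 b -17..34; z265 n156 a 22..68 b -17..30; z275 n111 a 21..64 b -17..2;
```

Call:
{"fn": "send_rows", "kwargs": {"steps": [[[0,0,-0.3,0,1],[0,0,-0.6,0,1],[0,0,-0.8,0,1],[0,0,-0.8,0,1],[0,0,-0.8,0,1]]]}}

```text
time_s: 21.73
ee_pos: [481.8, -157.6, 227.6]
ee_rot: [-180.0, -0.0, 96.9]
force: [0.1, -0.3, 0.3]
gripper_width: 90.9
gripper_force: 0.0
```

Call:
{"fn": "send_rows", "kwargs": {"steps": [[[-0.8,0,-0.6,0,1],[-0.9,0,0,0,1],[-0.9,0,0,0,1],[-0.9,0,0,0,1],[0,0,0,0,1]]]}}

```text
time_s: 22.15
ee_pos: [499.2, -302.5, 249.4]
ee_rot: [-180.0, 0.2, 96.6]
force: [0.1, 0.1, 0.4]
gripper_width: 91.4
gripper_force: 0.0
```

```bash
python3 - <<'E'
from h import *
fit(65,175); side()
f=grab('top'); P=pts(f); q=P[...,:2]-C; u,v,z=q@U,q@V,P[...,2]; g=f['pixels'].astype(int)
sat=g.max(2)-g.min(2)
m=((z>60)&(z<100)&(u>5)&(u<158)&(abs(v)<68)&(g.min(2)>170)).astype(np.uint8)
n,lab,st,c=cv2.connectedComponentsWithStats(m); print('hopper',[(st[i,4],*c[i].round()) for i in range(1,n) if st[i,4]>5])
def loc(u0,u1,v0,v1,z0,z1):
    Q=P[v0:v1,u0:u1].reshape(-1,3); Q=Q[(Q[:,2]>z0)&(Q[:,2]<z1)]; print(len(Q),cv2.minAreaRect(Q[:,:2].astype(np.float32))[:2])
loc(270,305,130,175,30,130); loc(280,305,254,280,9,30)
E
```

```text
axis at z=120: a 23.8 b 0.7 lean 30.1 n 973 of 1332 lowest s -70.6 -> underside a -11.6 z 58.9
z25 n57 a -37..61 b -23..17; z35 n74 a -37..61 b -24..18; z45 n74 a -30..61 b -28..17; z55 n104 a -44..60 b -29..16; z65 n99 a -39..59 b -29..16; z75 n112 a -31..59 b -29..16; z85 n105 a -27..59 b -29..17; z95 n124 a -21..59 b -29..28; z105 n156 a -16..57 b -29..29; z115 n218 a -7..65 b -29..28; z125 n168 a -2..58 b -29..28; z135 n187 a 2..63 b -29..29; z145 n129 a 7..52 b -29..29; z155 n75 a 10..36 b -27..28; z165 n20 a 14..23 b -19..16; 
hopper [(np.int32(73), np.float64(164.0), np.float64(161.0)), (np.int32(74), np.float64(163.0), np.float64(170.0)), (np.int32(61), np.float64(138.0), np.float64(183.0)), (np.int32(70), np.float64(150.0), np.float64(183.0)), (np.int32(61), np.float64(135.0), np.float64(196.0)), (np.int32(69), np.float64(144.0), np.float64(198.0)), (np.int32(71), np.float64(158.0), np.float64(200.0)), (np.int32(68), np.float64(157.0), np.float64(212.0))]
569 ((663.3433837890625, 1.5400962829589844), (52.74933624267578, 51.52919387817383))
46 ((421.2191467285156, -5.982006072998047), (35.320457458496094, 35.519004821777344))
```

```bash
python3 -c "
from h import *
print(env.job_done())"
```

```text
the job is handed in; nothing more can be done
None
```

All eight reaction cups are in the hopper. The empty cup is back in its cradle, let go and leaning about 30°, within about 2 mm of where it started. The bottle and cap haven't moved, and the job was handed in at about 22 s.

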